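# Third hand: hold a bracket from the drawer against the sprung panel

## Robot

A 6-joint arm with a two-finger parallel gripper is mounted at the origin on the work surface. World frame = base frame: x ahead of the robot, y to its left, z up, the work surface at z = 0. Lengths are in mm, angles in rad, forces in N, time in s.
With the tool pointing down it reaches from about 350 to 975 mm from the base axis. Payload 7.1 kg.
Tool frame: the origin (TCP) lies on the front face of the gripper's body, between the roots of the fingers; the fingertips stand 80 mm ahead of it and the grasp point (between the pads) lies 61 mm ahead of it (env.tips_ahead is the distance from the TCP to the fingertips, in mm); z points along the fingers, y is the direction in which the jaws open and shut (so a half turn about z gives the same grasp; the last joint's range is limited). The gripper opens to 88 mm and grips with 3 to 60 N. Pads are 20 mm wide; open, the fingers measure 115 mm over their backs; the gripper's body (75 mm by 178 mm) begins 61 mm behind the grasp point.
Start: joints at [-1.128, 0.423, 1.63, -0, 1.089, -0.019], TCP at [278.489, -559.508, 302.675] pointing down, gripper open.
Joint ranges: [-3, 3], [-0.9, 2.11], [0.09, 2.58], [-1.31, 4.45], [0.11, 2.69], [-2.54, 2.54]. Speed limits (rad/s): [2.39, 2.39, 3.01, 3.14, 3.14, 3.14].

## Interface

Orientations are given as a unit quaternion [x, y, z, w].
In Python, from station import env, set_gripper, viewer, workorder gives the robot as it stands. Calls block until the motion is done:
- env.reach(position, orientation): joint-space move of the TCP to a pose.
- env.move_l(position, rot=None, rate=150, f_stop=None): straight line of the TCP; rot=None keeps the orientation; rate is the mean speed in mm/s. With f_stop (N) it stops when the force on the tool has changed by that much, and returns True; else False.
- env.move_joints(angles): joint-space move.
- set_gripper(opening): finger opening in mm; the grip force is fixed at half the most; returns when the fingers have stopped.
- env.hold(seconds).
- env.ik(position, orientation): joint angles nearest the present ones, or None.
- env.read_state(): the state.
- viewer.camera(name): name is "scene" or "top"; returns the picture (480x640x3 uint8, blue, green, red); there is no depth.
- viewer.camera_params(name): a dict with "fx", "fy", "cx", "cy" (pixels), "dist" ([k1, k2, p1, p2, k3] as OpenCV has them; the pictures are not rectified), "pose" (4x4, takes a point from camera to world coordinates). Camera axes: x right, y up, looking along -z (the intrinsics and any distortion apply to the point x, -y, -z); pixel columns grow to the right and rows downward; lengths in mm; the calibration is good to about 2 mm. A picture is of the moment at which its call begins. camera_params takes no time and is no camera call.
A pose or a line that the arm cannot do raises env.IKError and nothing moves.
- workorder.sign_off(): hands the job in, once; it reports no verdict.
The state is a dict: "time_s": time; "qpos": joint angles; "dq": joint speeds; "tau": joint torques, N m; "tool_pos": TCP position; "orientation": TCP orientation; "force": force on the tool from outside, world axes, zero at the start; "wrist_torque": the same for the moment, N m; "width": finger opening in mm.
Only numpy, scipy, OpenCV 4.12 (cv2) and the standard library are available. Lean on these libraries where they do the work, as an engineer would, in place of code of your own. Each camera call takes 0.05 s, during which the arm holds its last target.

## Task

Pull the drawer of the low unit well open by its handle and leave it open, take out the blue T-shaped bracket, and press its flat mounting face squarely onto the yellow-outlined spot of the grey panel in the assembly jig, so that a colleague can screw it on. Hold it there, the right way up as it lay and off the bench, with a steady push of about 10 N, so that the orange pointer stays in the green zone; never ram the panel, and do not disturb the wash bottle, the jar or the screwdriver. The program finishes while the gripper is still holding the bracket and pressing: do not let go.

Things in the scene. Friction and masses are not known exactly. Their poses are not given: they have to be found in the camera images.
- drawer (a joint): How far the drawer is pulled out, m: 0 closed, 0.165 at the end stop. It slides straight out of the unit, along the handle's -x, and stays where it is left; the slide needs only about 1 to 3 N. About 0.14 gives easy access to the bracket; 0.11 is the least that counts as well open.
- drawer_handle (a point): Centre of the drawer's steel bar handle: round bar, 11 mm thick, 110 long, level along its y, 62 mm above the bench, 45 mm clear of the drawer front so a finger fits behind it from above. Its -x is the way the drawer pulls out. The low drawer unit (fixed, grey top,  250 deep x 260 wide x 90 mm high) lies behind it in +x; drawer inside 206 x 220, floor 16, rim 63 mm above the bench.
- bracket: Blue rigid bracket, about 0.16 kg, 40 mm high, upright (z up). From above a T: flange 70 (x) x 10 mm (y), and behind it a rib 14 (x) x 55 mm (y). Origin on its underside below the grip place of the rib; the flat mounting face looks along +y at y = +40 mm, the rib ends at y = -25 mm. It starts in the closed drawer, on its floor, face turned roughly to the unit's rear (the handle's +x).
- bracket_grip (a point): The point to grip on the bracket's rib, half-way up (20 mm above its underside), in the middle of the rib's 14 mm thickness, 40 mm behind the mounting face. Fingers close along the bracket's x. Axes as the bracket's.
- bracket_face (a point): Centre of the bracket's flat mounting face (70 x 40 mm), half-way up, 40 mm along the bracket's +y from the grip point. Axes as the bracket's.
- jig: Assembly jig fixed on the bench: aluminium base 220 (x) x 155 (y) x 12 mm, grey block 100 mm high at the rear, before it an upright grey panel on springs, 180 wide, 8 thick, from 15 to 122 mm above the bench. The panel's front face looks along the jig's -y, at rest in the plane y = 0. Origin on the bench below the marked spot at rest; base from y = -40 to y = +115 mm.
- panel (a joint): How far the sprung panel is pushed back along the jig's +y, m: 0 at rest, 0.030 at the hard stop. The spring pushes back with 2.4 N + 600 N/m times this value (friction about 0.2 N), so 10.5 N is 0.0135. On the block's top the orange pointer shows it: white zone below 0.006, green from 0.006 to 0.021 (6 to 15 N), red beyond.
- panel_mark (a point): Centre of the yellow-outlined spot on the panel's front face, 90 mm above the bench (32 mm below the panel's top edge, where two yellow ticks repeat the outline's sides). The outline is a little larger than the bracket's 70 x 40 mm face. It moves with the panel. Axes as the jig's: the face looks along -y.
- wash_bottle_mid (a point): Middle of an upright blue wash bottle, diameter 62, height 170 mm: leave alone.
- jar_mid (a point): Middle of a small upright amber jar, diameter 48, height 65 mm: leave alone.
- screwdriver_grip (a point): Handle of the colleague's screwdriver, 190 mm long, lying flat on the bench beyond the jig: leave alone.

How it is judged (in metres and radians):
On the way, in this order (a step that is already met when the one before it is completed fails the run):
1. the drawer is pulled well open (at least 110 mm) (value of joint drawer above 0.11 m), for 0.2 s.
2. the bracket is lifted clear over the drawer's rim (height (world z) of bracket_grip above 0.085 m), for 0.1 s.
At the end, for the whole second after the job is handed in: Gripper still holding the bracket, face flat on the marked spot: within 8 mm sideways and in height, square and upright within 0.12 rad, push 6 to 15 N with the panel 6 to 21 mm back, at rest; drawer at least 100 mm open (value of joint drawer above 0.1 m and contact force between bracket and jig between 6 and 15 N and value of joint panel between 0.006 and 0.021 m and x of bracket_face in the frame of panel_mark between -0.008 and 0.008 m and z of bracket_face in the frame of panel_mark between -0.008 and 0.008 m and y of bracket_face in the frame of panel_mark between -0.004 and 0.004 m and angle between the y axis of bracket_face and the y axis of panel_mark, either way round below 0.12 rad and angle between bracket_face's own z axis and vertical below 0.12 rad and contact force between the fingers and bracket above 1 N and linear speed of bracket below 0.01 m/s and velocity of joint panel below 0.01 m/s); the arm keeps its last pose, push and grip.
It fails at once if the jig is rammed (more than 25 N from the bracket) (contact force between bracket and jig above 25 N).
It fails at once if the wash bottle is disturbed (moved over 20 mm) (distance of wash_bottle_mid from where it was at the start of the episode above 0.02 m).
It fails at once if the jar is disturbed (moved over 20 mm) (distance of jar_mid from where it was at the start of the episode above 0.02 m).
It fails at once if the screwdriver is disturbed (moved over 20 mm) (distance of screwdriver_grip from where it was at the start of the episode above 0.02 m).
It also fails if it takes over 64 s, if anything falls off the work surface, if the arm or the gripper's body presses on something with over 40 N, if the wrist force passes 120 N, or if a joint passes its speed limit or range.

## Working session

There is one attempt and no reset: what is moved stays moved. The work goes in short steps, each a Python script; the robot and the scene stay as the last script left them, time stands still between calls to the robot, and variables do not carry over. Pictures are saved under pics/ and viewed, and the job is handed in when it is done.

```bash
ls; mkdir -p pics; python3 - <<'E'
from station import env, viewer
import cv2
for n in("scene","top"):
    cv2.imwrite(f"pics/{n}0.png",viewer.camera(n)); p=viewer.camera_params(n); print(p)
print(env.read_state())
E
```

```text
pics
{'fx': 620.8751769764117, 'fy': 620.8751769764117, 'cx': 310.72198592333916, 'cy': 242.67251253599179, 'dist': array([-0.13637363,  0.        ,  0.        ,  0.        ,  0.        ]), 'pose': array([[ 4.83531802e-01, -5.97239760e-01,  6.39923172e-01,
         1.26462556e+03],
       [ 8.75178372e-01,  3.43322427e-01, -3.40870251e-01,
        -3.34309891e+02],
       [-1.61187096e-02,  7.24868527e-01,  6.88698632e-01,
         8.12535792e+02],
       [ 0.00000000e+00,  0.00000000e+00,  0.00000000e+00,
         1.00000000e+00]])}
{'fx': 503.748213692555, 'fy': 503.748213692555, 'cx': 308.071231988339, 'cy': 250.69772305365035, 'dist': array([-0.13256491,  0.        ,  0.        ,  0.        ,  0.        ]), 'pose': array([[-2.02873665e-02,  9.96939631e-01, -7.54969876e-02,
         5.29307112e+02],
       [-9.99694846e-01, -2.12919197e-02, -1.25247759e-02,
        -4.15625861e-01],
       [-1.40939213e-02,  7.52198546e-02,  9.97067367e-01,
         9.59384156e+02],
       [ 0.00000000e+00,  0.00000000e+00,  0.00000000e+00,
         1.00000000e+00]])}
{'time_s': 0.1, 'qpos': array([-1.12797477e+00,  4.23756571e-01,  1.63063885e+00,  1.58768102e-05,
        1.08863677e+00, -1.90118331e-02]), 'dq': array([ 0.00144573, -0.00243952, -0.00141847, -0.00093951,  0.00124176,
        0.00171922]), 'tau': array([ 2.53917751e-04, -5.45611238e+01, -2.74323785e+01,  6.45713601e-02,
        1.88840559e-02, -6.41519409e-05]), 'tool_pos': array([ 278.33431983, -559.13645118,  301.97433639]), 'orientation': array([ 9.73457591e-01,  2.28866337e-01, -1.44510506e-04, -7.05149562e-04]), 'force': array([ 0.11497953,  0.02748277, -0.19403479]), 'wrist_torque': array([ 0.01728857, -0.01106393, -0.03120957]), 'width': 88.06261178526992}
```

View pics/scene0.png

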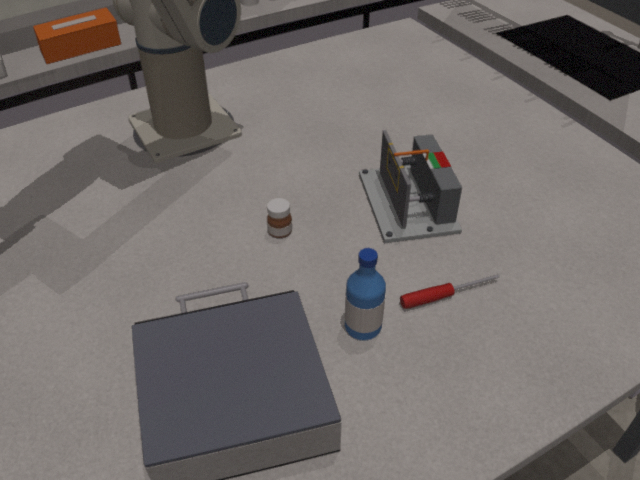

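View pics/top0.png

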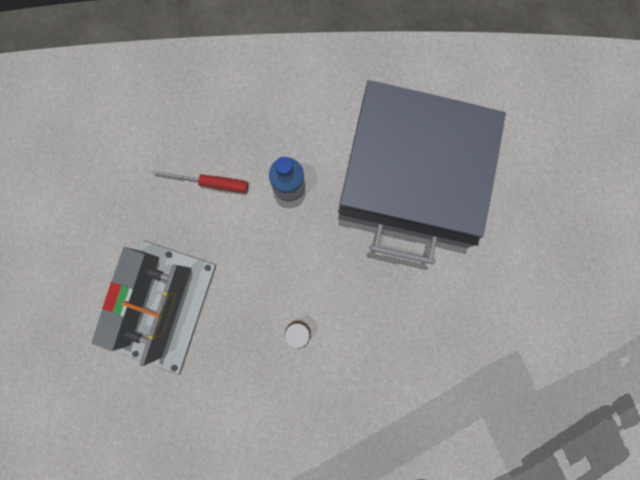

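The top view shows the unit at about (425,160) with its handle at (403,255). The jig is at (155,305) with the panel's top edge along (185,268)-(147,362), the bottle is at (287,178), the jar at (297,335) and the screwdriver at (223,184). Next I'll zoom in for exact pixels.

```bash
cat > h.py <<'E'
import numpy as np, cv2
from station import env, set_gripper, viewer, workorder
from scipy.spatial.transform import Rotation as R
def ray(n,uv):
    p=viewer.camera_params(n);K=np.array([[p['fx'],0,p['cx']],[0,p['fy'],p['cy']],[0,0,1]])
    q=cv2.undistortPoints(np.array([[uv]],float),K,p['dist'])[0,0]
    d=p['pose'][:3,:3]@np.array([q[0],-q[1],-1.]);return p['pose'][:3,3],d
def onz(n,uv,z):
    o,d=ray(n,uv);return o+d*(z-o[2])/d[2]
def proj(n,P):
    p=viewer.camera_params(n);K=np.array([[p['fx'],0,p['cx']],[0,p['fy'],p['cy']],[0,0,1]])
    c=p['pose'][:3,:3].T@(np.array(P,float)-p['pose'][:3,3]);c=c*[1,-1,-1]
    return cv2.projectPoints(c[None],np.zeros(3),np.zeros(3),K,p['dist'])[0].ravel()
def tri(a,b):
    (o,d),(p,e)=ray("scene",a),ray("top",b)
    s=np.linalg.lstsq(np.c_[d,-e],p-o,rcond=None)[0]
    A,B=o+d*s[0],p+e*s[1];return (A+B)/2,np.linalg.norm(A-B)
def crop(img,x,y,w,h,s,f):
    cv2.imwrite(f,cv2.resize(img[y:y+h,x:x+w],None,fx=s,fy=s,interpolation=cv2.INTER_CUBIC))
def st():
    s=env.read_state();print("t",round(s['time_s'],2),"tcp",s['tool_pos'].round(1),"F",s['force'].round(1),"w",round(s['width'],1));return s
def quat(yaw):  # tool down, jaw axis (tool y) at angle yaw in world xy
    y=np.array([np.cos(yaw),np.sin(yaw),0]);z=np.array([0,0,-1.]);x=np.cross(y,z)
    return R.from_matrix(np.c_[x,y,z]).as_quat()
E
python3 - <<'E'
from h import *
t=cv2.imread("pics/top0.png");s=cv2.imread("pics/scene0.png")
crop(t,80,230,150,150,4,"pics/t_jig.png");crop(t,330,70,190,200,3,"pics/t_dr.png");crop(s,350,120,120,125,4,"pics/s_jig.png")
E
```

```text
(no output)
```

View pics/t_jig.png

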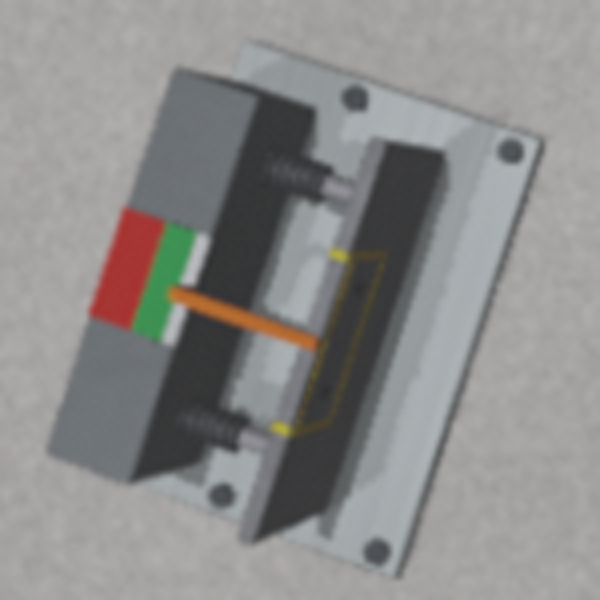

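View pics/t_dr.png

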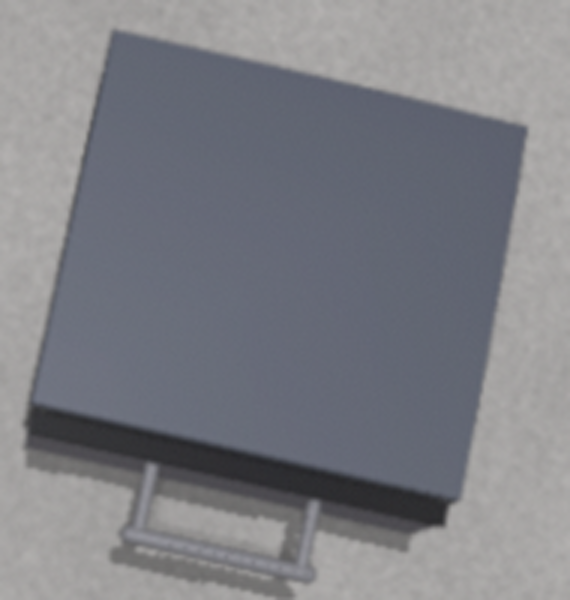

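View pics/s_jig.png

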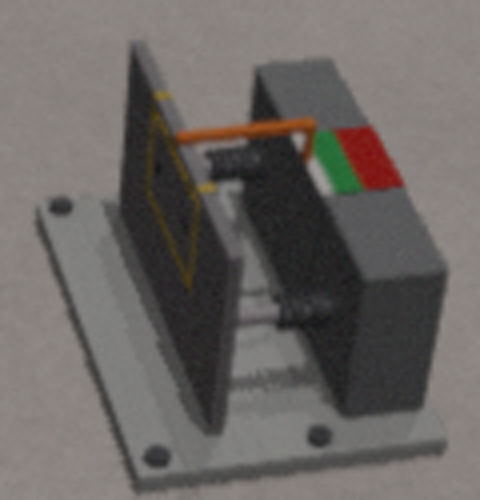

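```bash
python3 - <<'E'
from h import *
J=lambda u,v:(80+u/4,230+v/4)
D=lambda u,v:(330+u/3,70+v/3)
S=lambda u,v:(350+u/4,120+v/4)
def line(n,a,b,z):
    A,B=onz(n,a,z),onz(n,b,z);d=B-A;print(n,z,A.round(1),B.round(1),"mid",((A+B)/2).round(1),"len",np.linalg.norm(d).round(1),"ang",np.arctan2(d[1],d[0]).round(4));return A,B
print("panel top front");line("top",J(387,140),J(258,543),122)
line("scene",S(135,42),S(232,262),122)
print("ticks");line("top",J(346,256),J(289,430),122);line("scene",S(157,97),S(200,189),122)
print("base front edge");line("top",J(545,138),J(402,577),12);line("scene",S(37,208),S(138,485),12)
print("base sides");line("top",J(250,42),J(545,138),12)
print("block top edge");line("top",J(178,68),J(48,455),112);
print("handle");line("top",D(130,535),D(308,573),62);line("scene",(179,299),(247,287),62)
print("unit top");line("top",D(112,30),D(526,127),90);line("top",D(33,404),D(460,500),90);line("top",D(112,30),D(33,404),90);line("top",D(526,127),D(460,500),90)
print("jar",onz("top",(297,335),65).round(),"bottle",onz("top",(285,167),170).round(), onz("top",(287,180),120).round(),"sd",onz("top",(223,184),12).round())
E
```

```text
panel top front
top 122 [573.3 231.9 122. ] [404.5 289.2 122. ] mid [488.9 260.6 122. ] len 178.3 ang 2.8141
scene 122 [410.4 292.1 122. ] [579.8 230.3 122. ] mid [495.1 261.2 122. ] len 180.3 ang -0.3497
ticks
top 122 [524.7 249.8 122. ] [452.  275.1 122. ] mid [488.3 262.4 122. ] len 77.1 ang 2.8071
scene 122 [455.9 274.3 122. ] [527.8 249.3 122. ] mid [491.8 261.8 122. ] len 76.1 ang -0.3345
base front edge
top 12 [578.5 186.1  12. ] [372.  257.3  12. ] mid [475.3 221.7  12. ] len 218.4 ang 2.8092
scene 12 [381.1 257.1  12. ] [586.4 183.8  12. ] mid [483.7 220.4  12. ] len 218.0 ang -0.3433
base sides
top 12 [627.6 330.   12. ] [578.5 186.1  12. ] mid [603.  258.1  12. ] len 152.1 ang -1.899
block top edge
top 112 [606.7 327.4 112. ] [440.3 386.5 112. ] mid [523.5 357.  112. ] len 176.5 ang 2.7998
handle
top 62 [ 599.  -105.9   62. ] [ 574.  -212.1   62. ] mid [ 586.5 -159.    62. ] len 109.1 ang -1.8023
scene 62 [ 576.8 -212.    62. ] [ 607.5 -104.5   62. ] mid [ 592.2 -158.2   62. ] len 111.9 ang 1.2929
unit top
top 90 [ 901.9 -102.8   90. ] [ 839.6 -353.1   90. ] mid [ 870.8 -227.9   90. ] len 257.9 ang -1.8149
top 90 [674.4 -48.6  90. ] [ 613.3 -297.6   90. ] mid [ 643.8 -173.1   90. ] len 256.4 ang -1.8116
top 90 [ 901.9 -102.8   90. ] [674.4 -48.6  90. ] mid [788.2 -75.7  90. ] len 233.9 ang 2.9076
top 90 [ 839.6 -353.1   90. ] [ 613.3 -297.6   90. ] mid [ 726.4 -325.3   90. ] len 233.0 ang 2.9012
jar [448.  33.  65.] bottle [724.  44. 170.] [714.  43. 120.] sd [733. 172.  12.]
```

Both views agree to within a few mm. The unit yaw is about -0.237 and the handle is at about (589,-158.5). The jig yaw is about -0.336 and the mark is at about (491,261). Now I'll pull the drawer.

```bash
python3 - <<'E'
from h import *
yu=-0.237;xu=np.array([np.cos(yu),np.sin(yu),0]);h=np.array([588.,-158.3,0])
qs=[quat(yu),quat(yu+np.pi)]
for q in qs:
    j=env.ik(h+[0,0,126],q); print(None if j is None else j.round(2))
q=min([q for q in qs if env.ik(h+[0,0,126],q) is not None],key=lambda q:abs(env.ik(h+[0,0,126],q)[5]))
set_gripper(44)
env.reach(h+[0,0,230],q);st()
print(env.move_l(h+[0,0,126],rate=80,f_stop=8));st()
set_gripper(5);st()
env.move_l(h+[0,0,126]-142*xu,rate=90);st()
set_gripper(40);st()
env.move_l(h+[0,0,230]-142*xu,rate=120);st()
cv2.imwrite("pics/top1.png",viewer.camera("top"));cv2.imwrite("pics/scene1.png",viewer.camera("scene"))
E
```

```text
[-0.28  0.64  1.75 -0.    0.75 -0.05]
None
t 2.78 tcp [ 587.9 -159.2  230.2] F [-0.4 -0.3 -0. ] w 44.2
False
t 4.23 tcp [ 588.3 -158.4  126.6] F [ 0.6  0.7 -0.5] w 44.2
t 4.87 tcp [ 587.7 -158.2  126. ] F [-2.8  0.2  3.8] w 10.4
t 6.59 tcp [ 448.4 -123.8  126. ] F [1.5 7.9 1.5] w 9.9
t 7.24 tcp [ 449.9 -125.   126. ] F [ 1.7 -0.9  0.5] w 40.0
t 8.26 tcp [ 449.6 -124.9  229.5] F [-0.   0.3  0.9] w 40.3
```

View pics/top1.png

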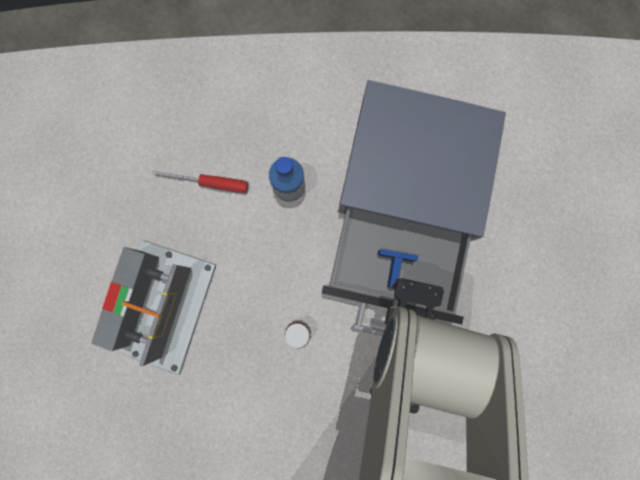

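View pics/scene1.png

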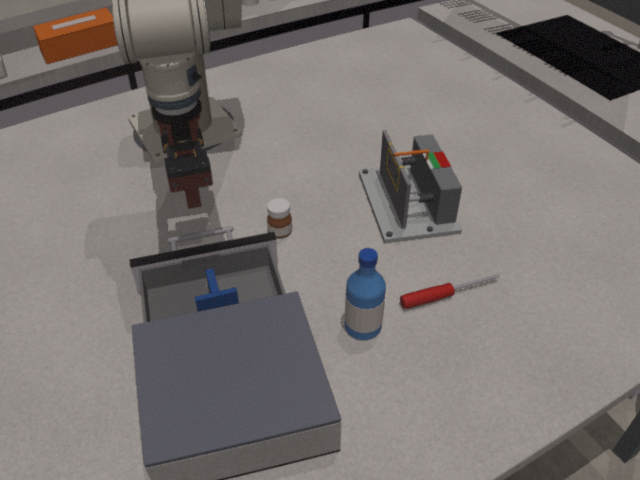

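The drawer is open by about 140 mm. The blue T is clearly visible in both views: in the top view the flange is around (398,255) and the rib runs to (393,283), unobstructed.

```bash
python3 - <<'E'
from h import *
t=cv2.imread("pics/top1.png");s=cv2.imread("pics/scene1.png")
crop(t,365,235,75,60,10,"pics/t_br.png");crop(s,185,255,65,60,10,"pics/s_br.png")
E
```

```text
(no output)
```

View pics/t_br.png

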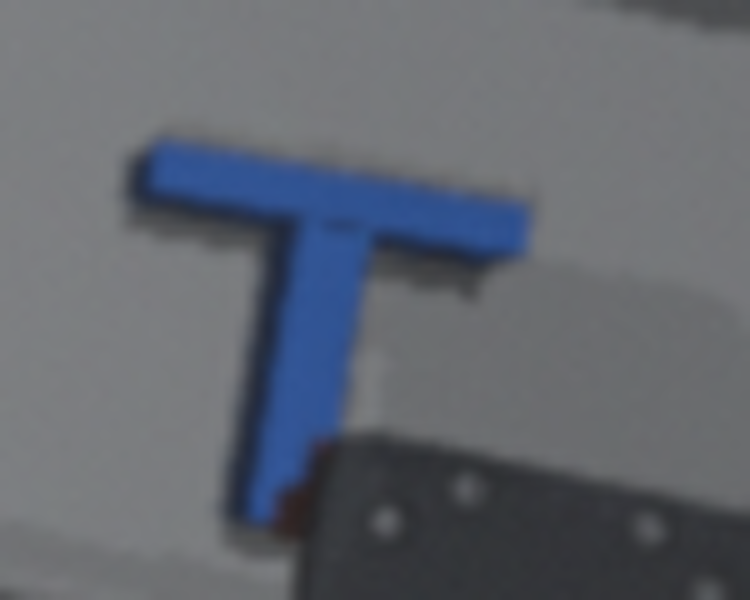

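View pics/s_br.png

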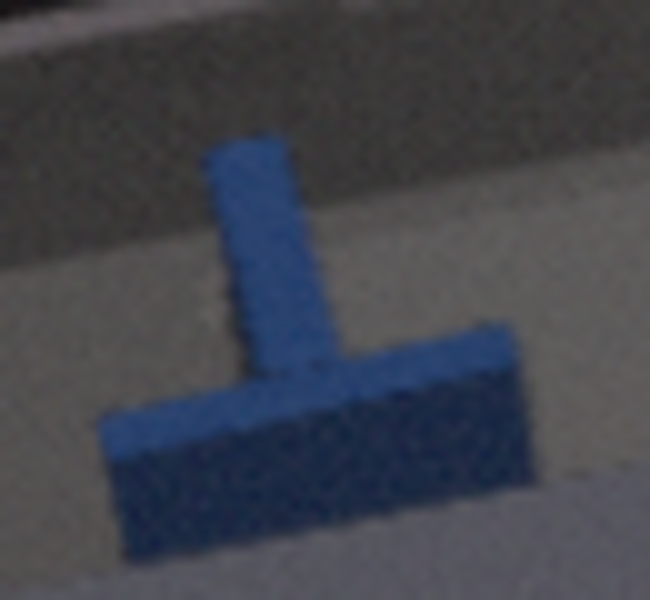

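```bash
python3 - <<'E'
from h import *
T=lambda u,v:(365+u/10-.45,235+v/10-.45)
S=lambda u,v:(185+u/10-.45,255+v/10-.45)
def line(n,a,b,z=56):
    A,B=onz(n,a,z),onz(n,b,z);d=B-A;m=(A+B)/2;print(n,A.round(1),B.round(1),m.round(1),np.linalg.norm(d).round(1),np.arctan2(d[1],d[0]).round(4))
line("top",T(157,138),T(533,205));line("scene",S(107,462),S(520,364))
line("top",T(300,215),T(245,520));line("top",T(371,235),T(336,430))
line("top",T(145,197),T(525,260))
line("scene",S(208,160),S(288,143));line("scene",S(213,160),S(256,372));line("scene",S(290,148),S(337,360))
E
```

```text
top [ 599.2 -119.1   56. ] [ 585.6 -186.9   56. ] [ 592.4 -153.    56. ] 69.1 -1.7683
scene [ 588.1 -189.    56. ] [ 601.7 -121.3   56. ] [ 594.9 -155.2   56. ] 69.0 1.3715
top [ 584.7 -144.5   56. ] [ 530.2 -132.9   56. ] [ 557.5 -138.7   56. ] 55.8 2.9316
top [ 580.8 -157.2   56. ] [ 545.9 -149.8   56. ] [ 563.4 -153.5   56. ] 35.7 2.9309
top [ 588.6 -116.6   56. ] [ 575.7 -185.    56. ] [ 582.1 -150.8   56. ] 69.6 -1.7565
scene [ 532.5 -148.8   56. ] [ 535.6 -135.3   56. ] [ 534.1 -142.    56. ] 13.9 1.3479
scene [ 533. -148.   56.] [ 581.8 -160.1   56. ] [ 557.4 -154.1   56. ] 50.3 -0.2427
scene [ 536.9 -135.4   56. ] [ 586.  -147.4   56. ] [ 561.4 -141.4   56. ] 50.5 -0.2387
```

```bash
python3 - <<'E'
from h import *
g=np.array([554.5,-145.7,0]);b=-0.203
jy=1.2348; stand=np.array([491,261,0])-120*np.array([np.cos(jy),np.sin(jy),0])
for o in (-np.pi/2,np.pi/2):
    a=env.ik(g+[0,0,103],quat(b+o));c=env.ik(stand+[0,0,157],quat(jy+o));print(a,c)
E
```

```text
[-2.77708541e-01  6.42215282e-01  1.83974292e+00 -4.44089210e-16
  6.59634455e-01  1.49608779e+00] [ 2.91165758e-01  4.47838843e-01  2.04549522e+00 -4.44089210e-16
  6.48258595e-01  6.27162085e-01]
[-2.77708541e-01  6.42215282e-01  1.83974292e+00 -4.44089210e-16
  6.59634455e-01 -1.64550487e+00] [ 2.91165758e-01  4.47838843e-01  2.04549522e+00 -4.44089210e-16
  6.48258595e-01 -2.51443057e+00]
```

The -π/2 choice keeps joint 6 well inside its range.

```bash
python3 - <<'E'
from h import *
g=np.array([554.5,-145.7,0]);q=quat(-0.203-np.pi/2)
env.reach(g+[0,0,230],q);set_gripper(50);st()
print(env.move_l(g+[0,0,103],rate=90,f_stop=8));st()
set_gripper(5);st()
env.move_l(g+[0,0,108],rate=30);st()
env.move_l(g+[0,0,235],rate=110);st()
jy=1.2348; s=np.array([491,261,0])-130*np.array([np.cos(jy),np.sin(jy),0])
env.reach(s+[0,0,235],quat(jy-np.pi/2));st()
env.move_l(s+[0,0,157],rate=80);env.hold(.3);st()
cv2.imwrite("pics/top2.png",viewer.camera("top"));cv2.imwrite("pics/scene2.png",viewer.camera("scene"))
E
```

```text
t 10.15 tcp [ 554.5 -145.7  230.1] F [-0.3  0.4 -0.4] w 50.0
False
t 11.71 tcp [ 554.9 -145.8  103.6] F [-0.5  0.2  0.5] w 50.2
t 12.36 tcp [ 554.5 -145.7  103. ] F [-0.6  0.5  0.9] w 13.9
t 12.68 tcp [ 554.5 -145.7  108.2] F [-0.5 -0.2 -0.6] w 13.9
t 13.98 tcp [ 554.1 -145.6  234.2] F [-0.2 -0.3 -1. ] w 14.0
t 15.14 tcp [448.7 138.  235. ] F [ 0.5  0.1 -1. ] w 14.0
t 16.57 tcp [448.3 138.3 157.3] F [-0.  -0.6 -1.2] w 13.6
```

View pics/top2.png

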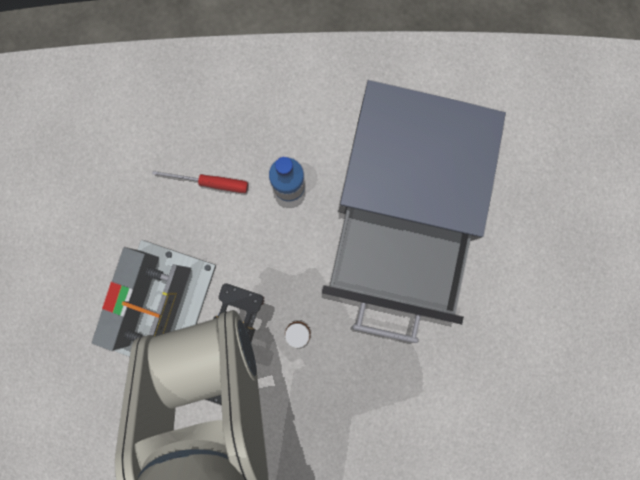

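View pics/scene2.png

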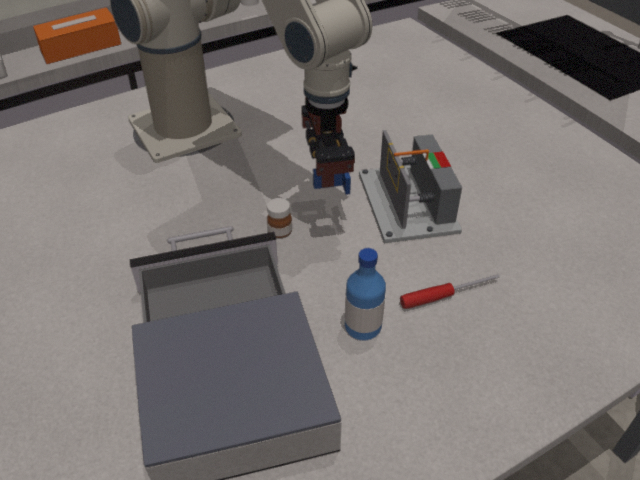

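The bracket is held and the drawer is still open. Nothing else has moved: the bottle is at (287,178) and the jar at (297,335), as before. I'll bring the face within about 18 mm of the panel and check the alignment.

```bash
python3 - <<'E'
from h import *
jy=1.2348; s=np.array([491,261,0])-58*np.array([np.cos(jy),np.sin(jy),0])
print(env.move_l(s+[0,0,157],rate=60,f_stop=5));env.hold(.2);st()
t=viewer.camera("top");c=viewer.camera("scene")
crop(c,330,110,150,140,5,"pics/s3.png");crop(t,90,230,180,150,4,"pics/t3.png")
cv2.imwrite("pics/scene3.png",c)
E
```

```text
False
t 18.22 tcp [471.8 206.  157. ] F [-0.  -0.3 -2.2] w 13.8
```

View pics/s3.png

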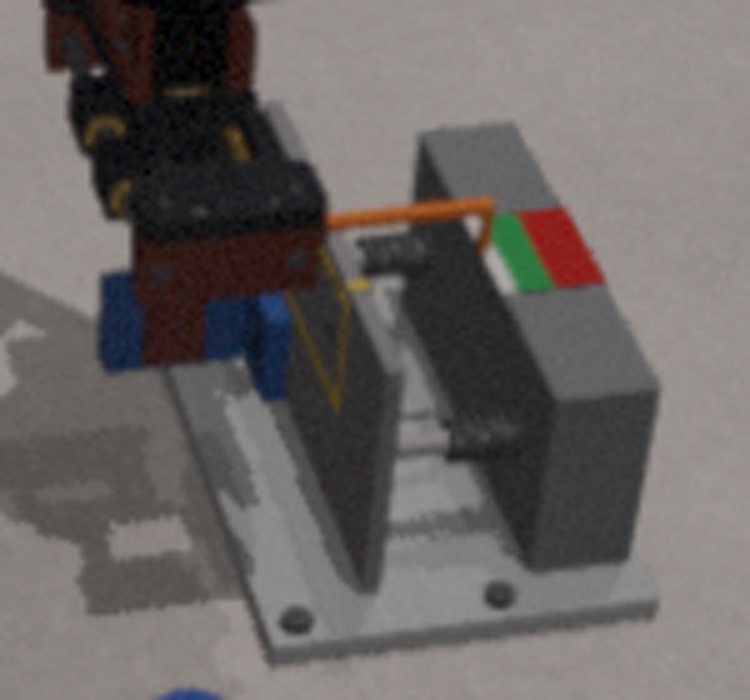

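View pics/t3.png

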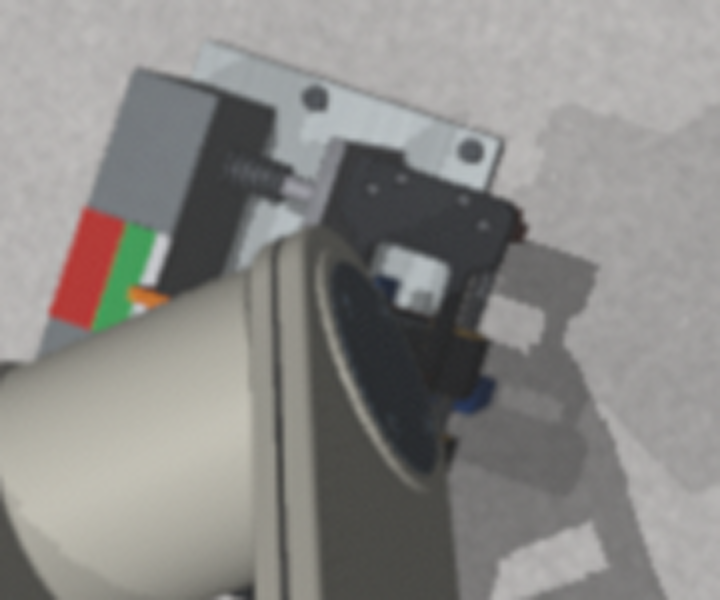

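```bash
python3 - <<'E'
from h import *
S=lambda u,v:(330+u/5-.4,110+v/5-.4)
jy=1.2348;Y=np.array([np.cos(jy),np.sin(jy),0]);X=np.array([Y[1],-Y[0],0]);m=np.array([491,261,0])
for nm,p,z in [("fl low front",S(288,392),70),("fl low rear",S(261,399),70),("fl top front",S(290,296),110),("fl top rear",S(264,296),110),("out BR",S(336,410),67),("out TR",S(352,290),113),("tick",S(370,286),122)]:
    P=onz("scene",p,z);print(nm,P.round(1),"jig x,y",((P-m)@X).round(1),((P-m)@Y).round(1))
# intersect outline corner rays with y=0 plane of jig
for nm,p,y in [("BR",S(336,410),0),("TR",S(352,290),0),("fl low front",S(288,392),-18),("fl low rear",S(261,399),-28),("fl top rear",S(264,296),-28)]:
    o,d=ray("scene",p);k=(y-(o-m)@Y)/(d@Y);P=o+k*d;print(nm,"x",((P-m)@X).round(1),"z",P[2].round(1))
E
```

```text
fl low front [514.7 233.7  70. ] jig x,y 31.3 -18.0
fl low rear [513.1 222.3  70. ] jig x,y 33.6 -29.3
fl top front [507.4 236.3 110. ] jig x,y 23.6 -17.9
fl top rear [502.5 227.8 110. ] jig x,y 21.8 -27.5
out BR [529.9 245.7  67. ] jig x,y 41.8 -1.6
out TR [519.1 256.3 113. ] jig x,y 28.1 4.8
tick [529.9 255.9 122. ] jig x,y 38.4 8.1
BR x 37.1 z 63.0
TR x 41.9 z 123.8
fl low front x 31.3 z 70.0
fl low rear x 29.6 z 66.6
fl top rear x 23.4 z 111.2
```

```bash
python3 - <<'E'
from h import *
jy=1.2348;Y=np.array([np.cos(jy),np.sin(jy),0]);X=np.array([Y[1],-Y[0],0]);m=np.array([491,261,0])
c=lambda P:((proj("scene",P)+.4-[330,110])*5).round(0)
a=np.array([471.8,206,0])
for nm,x,y,z in [("low front",35,40,70),("low rear",35,30,70),("top front",35,40,110),("top rear",35,30,110),("rib end low",7,-25,70),("rib end top",7,-25,110),("rib end low-",-7,-25,70)]:
    print(nm,c(a+x*X+y*Y+[0,0,z]))
for x in(-38,38):
  for z in (67,113): print("mark",x,z,c(m+x*X+[0,0,z]))
print("tick",c(m+38*X+[0,0,122]),c(m-38*X+[0,0,122]),"panel ends",c(m+90*X+[0,0,122]),c(m+90*X+[0,0,15]),c(m-90*X+[0,0,122]))
E
```

```text
low front [290. 398.]
low rear [264. 401.]
top front [297. 314.]
top rear [271. 317.]
rib end low [108. 373.]
rib end top [111. 289.]
rib end low- [100. 351.]
mark -38 67 [286. 287.]
mark -38 113 [294. 192.]
mark 38 67 [337. 403.]
mark 38 113 [347. 307.]
tick [349. 288.] [296. 173.] panel ends [388. 373.] [363. 594.] [262. 100.]
```

```bash
python3 - <<'E'
from h import *
c=cv2.imread("pics/scene3.png");c=cv2.convertScaleAbs(c,alpha=1.8)
crop(c,345,145,65,58,12,"pics/s3b.png")
E
```

```text
(no output)
```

View pics/s3b.png

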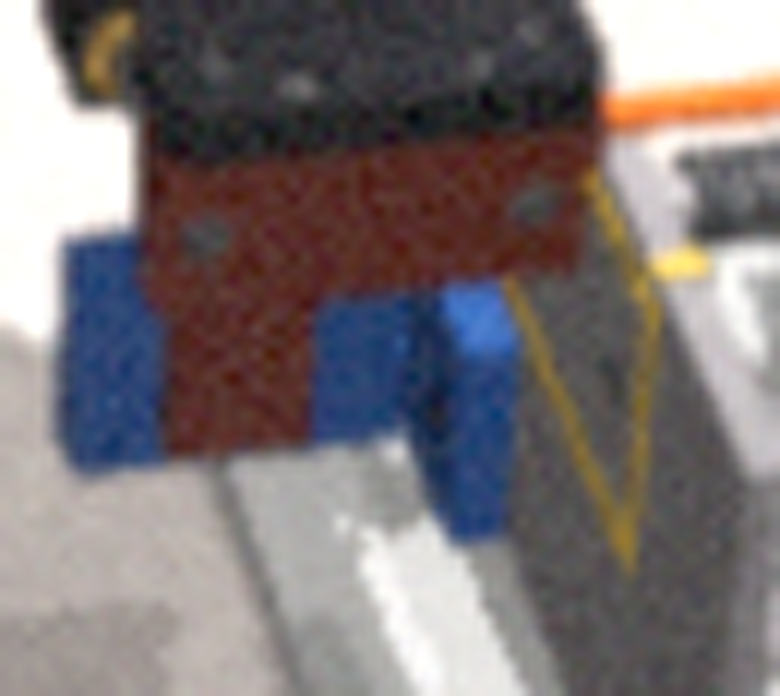

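The flange and outline corners match the predicted ones to within about 1 px (about 2 mm), so the alignment is good. Now I'll press slowly until the force stops the move.

```bash
python3 - <<'E'
from h import *
jy=1.2348;Y=np.array([np.cos(jy),np.sin(jy),0])
m=np.array([491,261,157.])
def rep():
    s=st();print(" y_t",((s['tool_pos']-m)@Y+40).round(2),"push",(-s['force']@Y).round(2),"tq",s['wrist_torque'].round(2))
rep()
print(env.move_l(m+(-40-8)*Y,rate=25,f_stop=2.));rep()
print(env.move_l(m+(-40+18)*Y,rate=10,f_stop=2.2));rep()
env.hold(.3);rep()
E
```

```text
t 18.32 tcp [471.9 206.1 157. ] F [-0.5 -0.9 -1.3] w 13.9
 y_t -18.15 push 1.02 tq [-0.05 -0.12 -0.02]
False
t 18.87 tcp [475.1 215.8 157. ] F [-0.3  0.6 -1.6] w 13.8
 y_t -7.87 push -0.43 tq [-0.04 -0.   -0.02]
True
t 20.12 tcp [478.1 225.1 156.5] F [-0.1 -0.4 -0.8] w 14.0
 y_t 1.9 push 0.38 tq [-0.24 -0.09 -0.02]
t 20.43 tcp [477.8 225.  156.1] F [-0.3  0.1 -1. ] w 14.1
 y_t 1.69 push 0.02 tq [-0.03 -0.04  0.03]
```

```bash
python3 - <<'E'
from h import *
jy=1.2348;Y=np.array([np.cos(jy),np.sin(jy),0])
m=np.array([491,261,157.])
for d in range(3,22,2):
    env.move_l(m+(-40+d)*Y,rate=12);env.hold(.15)
    F=[];
    for _ in range(5): s=env.read_state();F.append(s['force']);env.hold(.03)
    f=np.mean(F,0);p=-f@Y;print(d,((s['tool_pos']-m)@Y+40).round(2),s['tool_pos'][2].round(1),"push",p.round(2),f.round(1),s['wrist_torque'].round(2),round(s['time_s'],1))
    if p>8: break
t=viewer.camera("top");c=viewer.camera("scene")
crop(c,330,110,150,140,5,"pics/s4.png");crop(t,90,230,180,150,4,"pics/t4.png");cv2.imwrite("pics/scene4.png",c)
E
```

```text
3 2.71 156.8 push 3.1 [-2.2 -2.5 -2.6] [-0.46  0.3  -0.04] 21.0
5 4.89 156.9 push 4.04 [-3.5 -3.1 -2.8] [-0.62  0.53 -0.01] 21.6
7 6.8 157.0 push 4.92 [-3.  -4.2 -2.3] [-0.72  0.47 -0.14] 22.2
9 8.59 157.0 push 6.01 [-3.  -5.3 -1.9] [-0.9   0.5  -0.14] 22.9
11 10.42 156.9 push 7.26 [-3.8 -6.4 -1.3] [-1.06  0.51 -0.15] 23.5
13 12.25 157.0 push 8.14 [-3.8 -7.3  0. ] [-1.16  0.49 -0.21] 24.1
```

View pics/s4.png

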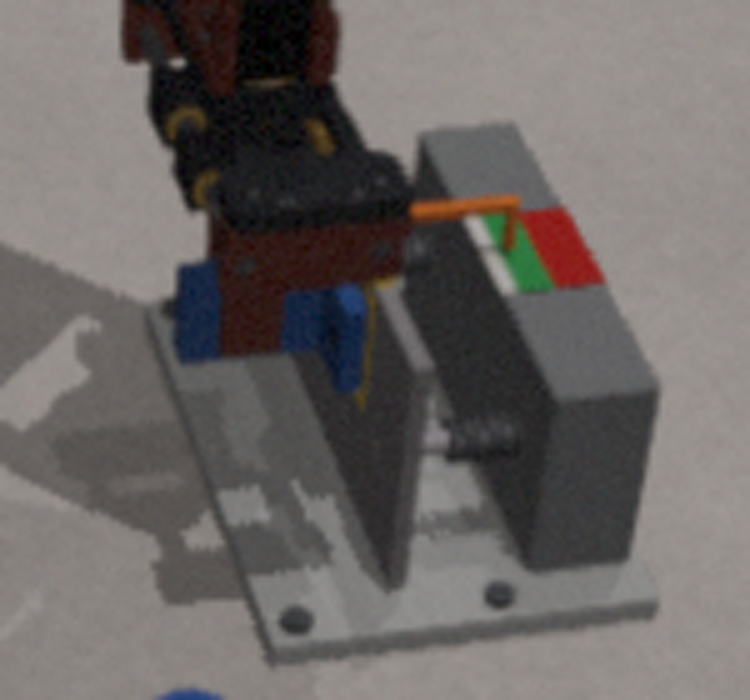

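View pics/t4.png

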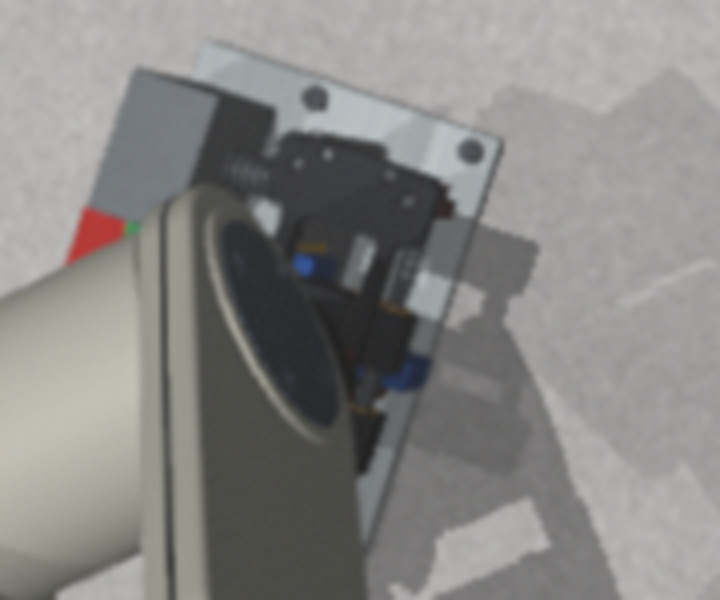

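The pointer is in the green zone, at about (512,240) in the crop, with a push of about 8 N. I'll add about 3.5 mm to reach about 10 N, then do a close alignment check.

```bash
python3 - <<'E'
from h import *
jy=1.2348;Y=np.array([np.cos(jy),np.sin(jy),0]);X=np.array([Y[1],-Y[0],0])
m=np.array([491,261,157.])
env.move_l(m+(-40+16.)*Y,rate=10);env.hold(1)
F=[]
for _ in range(12): s=env.read_state();F.append(s['force']);env.hold(.04)
f=np.mean(F,0);d=((s['tool_pos']-m)@Y+40);print(d,s['tool_pos'],"push",-f@Y,f,s['wrist_torque'],s['time_s'])
print("tilt",R.from_quat(s['orientation']).as_matrix()[:,2].round(4), s['width'])
c=viewer.camera("scene");crop(cv2.convertScaleAbs(c,alpha=1.8),360,140,65,58,12,"pics/s5.png")
cc=lambda P:((proj("scene",P)+.46-[360,140])*12).round(0)
a=s['tool_pos']*[1,1,0];pan=(-f@Y-2.4)/.6; M=m*[1,1,0]+pan*Y;print("panel est",pan)
print("flange",[(x,y,z,cc(a+x*X+y*Y+[0,0,z])) for x,y,z in [(35,40,70),(35,30,70),(35,40,110),(35,30,110)]])
print("mark",[(x,z,cc(M+x*X+[0,0,z])) for x,z in [(38,67),(38,113),(40,65)]], "panel end",cc(M+90*X+[0,0,122]))
t=viewer.camera("top");cv2.imwrite("pics/top5.png",t)
E
```

```text
14.951653676232826 [482.58999754 237.40514462 156.9396706 ] push 9.878999834171788 [-4.20434103 -8.99581208  0.56000004] [-1.38430379  0.48047962 -0.22968917] 26.1917
tilt [-0.0034 -0.0026 -1.    ] 13.882077747208262
panel est 12.464999723619647
flange [(35, 40, 70, array([537., 571.])), (35, 30, 70, array([477., 579.])), (35, 40, 110, array([558., 371.])), (35, 30, 110, array([497., 378.]))]
mark [(38, 67, array([526., 600.])), (38, 113, array([550., 369.])), (40, 65, array([528., 618.]))] panel end [652. 526.]
```

View pics/s5.png

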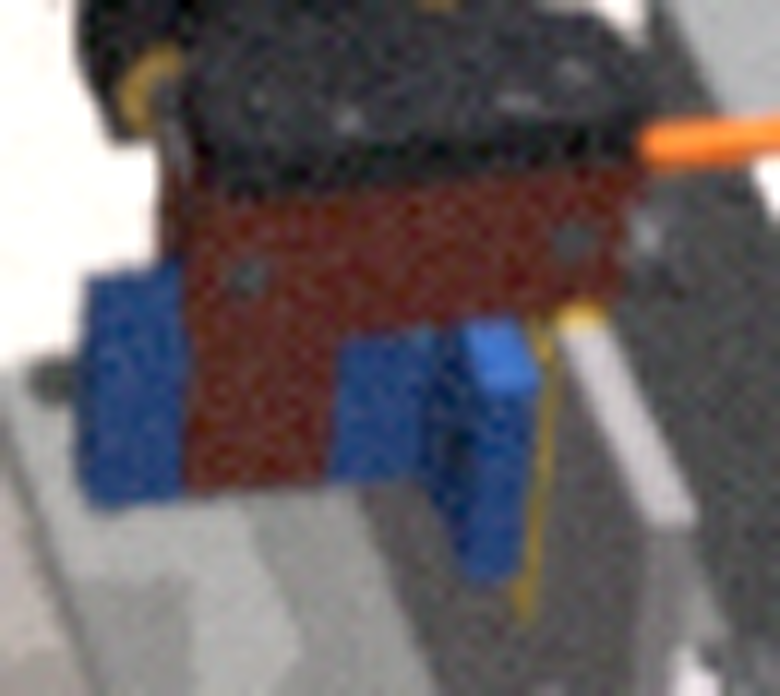

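View pics/top5.png

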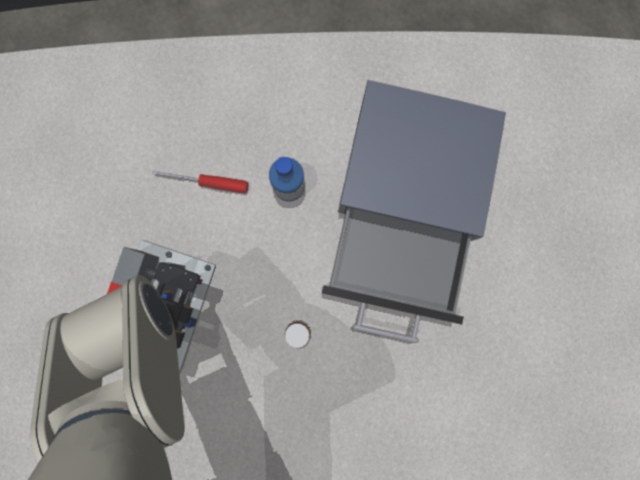

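In the final view the gap from flange corner to outline corner is about 6 mm sideways and 3.5 mm in height. The outline margin accounts for 3–5 mm of that, so the offset is at most about 2 mm. The push is 9.9 N, and the drawer, bottle, jar and screwdriver are unchanged. I'm handing it in.

```bash
python3 - <<'E'
from h import *
s=st();print(s['dq'].round(3));workorder.sign_off()
E
```

```text
t 26.33 tcp [482.6 237.4 157. ] F [-3.3 -9.8  0.4] w 14.2
[ 0.001  0.     0.002  0.    -0.001  0.   ]
the job is handed in; nothing more can be done
```

I pulled the drawer open about 140 mm and left it open. The gripper took the blue bracket out by its rib, and I handed the job in at about 26 s with it still holding the bracket and pressing it on the panel's marked spot.

- **Push:** the force reading averaged 9.9 N, which puts the panel about 12.5 mm back. I last saw the pointer inside the green zone at about 8 N; I took no clear picture of it after the final 3 mm.
- **Alignment:** in the scene view the bracket's lower corner sits within about 2 mm of where it should, sideways and in height. The tool was vertical to 0.005 rad and the arm was at rest.
- **Other objects:** the bottle, jar and screwdriver showed no visible movement in the last top view.
- **Disagreements:** the two cameras differed by 3–8 mm in x on the jig and the handle, so I used positions between the two. The held bracket's face showed about 2–3 mm further back than predicted. The gripper hides the far side of the face, so I judged squareness only from the jig and bracket angles I measured and the flat contact.

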